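# Fetch the glass stopper from under the display riser with the reacher

### The arm

A 6-joint arm with a two-finger parallel gripper is mounted at the origin on the work surface. World frame = base frame: x ahead of the robot, y to its left, z up, the work surface at z = 0. Lengths are in mm, angles in rad, forces in N, time in s.
With the tool pointing down it reaches from about 400 to 925 mm from the base axis. Payload 12.5 kg.
Tool frame: the origin (TCP) lies midway between the tips of the shut fingers; the grasp point (between the pads) lies env.grasp_offset behind it (env.grasp_offset is the distance from the TCP to the grasp point, in mm); x points along the fingers, y is the direction in which the jaws open and shut, and the axes are right-handed (so a half turn about x gives the same grasp; the last joint's range is limited). The gripper opens to 95 mm and grips with 3 to 60 N. Pads are 20 mm wide; open, the fingers measure 119 mm over their backs; the gripper's body (75 mm by 180 mm) begins 59 mm behind the grasp point.
Start: joints at [-1.442, 0.491, 1.559, -0, 1.092, -0.106], TCP at [145.427, -607.863, 214.661] pointing down, gripper open.
Joint ranges: [-3.1, 3.1], [-0.84, 2.19], [0.05, 2.79], [-1.13, 4.28], [0.06, 2.93], [-2.69, 2.69]. Speed limits (rad/s): [2.22, 2.22, 2.79, 3.14, 3.14, 3.14].

### API

Orientations are given as [roll, pitch, yaw] about the fixed x, y, z axes, in that order (R = Rz(yaw) Ry(pitch) Rx(roll)).
In Python, from cell import env gives the robot as it stands.
- The arm moves only by the tool apply_moves, never from a script. Its arguments are lists of equal length, an entry for each row: "offset": the shift along the world's x, y, z in units of 25 mm (1.0 is 25 mm), a list of three; "yaw": the turn about the world's z in units of 6 degrees (1.0 is 6 degrees); "jaw": the closure, from -1 (fully open) to 1 (shut), so that 0 is half open. A call has 1 to 20 rows; each row is the pose to reach, as a shift and turn from the pose measured when the call began; what a row does not reach only later rows make up. A row lasts 1/8 s, in which the tool goes at most 62.5 mm and 10.7 degrees, less where a joint would pass 70% of its speed; a pose out of reach is approached as far as the arm can. A call with a gripper value outside its range is refused whole. The fingers move at their own pace and stop on an object; the grip force is fixed at half the most. Time passes only in rows, so rows that repeat a pose let the fingers close. It gives the time, the measured TCP pose, the force and the opening at its end, in the units of the state.
- env.state(): the state, without advancing time (a new reading comes with each control period).
- env.read_camera(name): name is "scene" or "side" or "wrist"; returns a dict with "frame" (420x560x3 uint8, red, green, blue), "fx", "fy", "cx", "cy" (pixels), "distortion" ([k1, k2, p1, p2, k3] as OpenCV has them; the pictures are not rectified), "xyz" and "rotation" of the camera in the world; the wrist camera has in their place "hand_eye" (4x4, takes a point from camera to tool coordinates, whose origin is the TCP and whose axes are the tool frame's). Camera axes: x right, y down, z forward; pixel columns grow to the right and rows downward; lengths in mm; the calibration is good to about 2 mm. A picture is of the moment at which its call begins: read the wrist's pose just before it. There is no depth.
- env.job_done(): hands the job in, once; it reports no verdict.
The state is a dict: "t": time; "joints": joint angles; "qvel": joint speeds; "tau": joint torques, N m; "eef_pos": TCP position; "tcp_rot": TCP orientation; "ft_force": force on the tool from outside, world axes, zero at the start; "moment": the same for the moment, N m; "opening": opening from 0.0 (shut) to 1.0 (fully open).
Only numpy, scipy, OpenCV 4.12 (cv2) and the standard library are available. Lean on these libraries where they do the work, as an engineer would, in place of code of your own. Each camera call takes 0.05 s, during which the arm holds its last target.

### The job

A glass bottle stopper has ended up at the back of the low gap under the display riser. Take the reacher by its trigger handle, slide its open jaws into the gap on either side of the stopper, squeeze the trigger just enough to grip the stopper firmly but gently (the glass chips under a hard squeeze), draw the stopper out still gripped and let it go standing wholly on the paper napkin in front of the riser. Then back the reacher off the stopper and leave it lying upright on the table; touch the stopper only with the reacher, and do not ram the riser or shift the bottle and glasses around it.

Things in the scene. Friction and masses are not known exactly. Their poses are not given: they have to be found in the camera images.
- stopper_mid (a point): Blue glass bottle stopper standing on its round head (30 mm diameter, 16 mm high), cork plug 15-19 mm thick above, 38 mm high in all, 56 to 112 g. The point is on its axis, 19 mm above its underside. It stands in the gap near the back board. The head chips if either jaw presses it with more than 10 N.
- reacher_grip (a point): Grey and black reacher lying on the table, 0.27 kg, 345 mm long. Axes: +x along the shaft to the jaws, +y to the trigger side, z up. Point midway between the grip faces, 25 mm above the table, near its centre of mass. Faces 60 mm apart overall: fixed handle side at y = -30 mm, sprung trigger plate at y = +30 mm; 50 mm long, 43 mm high, nothing above.
- reacher_bite (a point): Midway between the reacher's jaw pads, 228 mm ahead (+x) of reacher_grip, 10 mm above the table, same axes. Pads 28 mm long, 3 to 17 mm above the table; jaw tips 14 mm beyond this point and, released, about 32 mm to either side. Shaft 14 mm thick; nose block behind the jaws ends 175 mm ahead of reacher_grip, 34 mm wide, 27 mm high.
- trigger (a joint): Travel in m: 0 out (46 mm between pads), 0.014 fully in (18 mm). It starts at 8 N, +300 N/m. Pads meet the stopper at about 0.008 (10.4 N); of force beyond, each jaw gets half: 15 to 25 N grips well, over 30 N is too much. Only the plate moves in the tool, so squeezing evenly from both sides shifts the reacher to its +y by half the travel.
- jaw_l: Jaw on the reacher's +y side; origin on its pivot, 166 mm ahead of reacher_grip and 12 mm to the side, at table level.
- jaw_r: Jaw on the reacher's -y side, mirrored.
- riser: Wooden riser fixed on the table, 160 deep (x), 350 wide (y), 72 mm high, slatted top; origin under its centre. Open front at its x = -80 mm; +x points into the gap, which is 60 mm high, 326 mm wide, back board's inner face at x = +68 mm (board 40 mm high). On top: dish at y = -130 mm (to 100 mm above the table), jar at y = +132 mm (to 142 mm).
- napkin: Flat brown paper napkin, 110 mm square, under 1 mm thick, on the table in front of the riser, square to it; origin at its centre, axes parallel to its sides.
- oil_bottle: Green glass bottle, 66 mm diameter, 210 mm high, standing on the table behind the riser; origin at the centre of its underside. Leave alone.
- glass_a: Blue tasting glass, 60 mm diameter, 70 mm high, standing in front of the riser, off to its -y side; origin at the centre of its underside. Leave alone.
- glass_b: The other blue tasting glass, same size, standing behind the riser. Leave alone.

How it is judged:
By the outcome, as a careful person would: the job done as asked, in the order asked, and still so for the second after the job is handed in, with the robot touching nothing.
It also fails if it takes over 61 s, if anything falls off the work surface, if the arm or the gripper's body presses on something with over 40 N, if the wrist force passes 120 N, or if a joint passes its speed limit or range.

## Working session

There is one attempt and no reset: what is moved stays moved. The work goes in short steps, Python scripts to look and compute and a tool call to move; the robot and the scene stay as the last step left them, time stands still between calls to the robot, and variables do not carry over. Pictures are saved under pics/ and viewed, and the job is handed in when it is done.

Besides the shell and the picture viewer there is one more tool, called after "Emit:" by a JSON object that holds its "api" and its "payload". apply_moves: Moves the arm, as the interface text tells. Its arguments: {"type":"object","properties":{"offset":{"type":"array"},"yaw":{"type":"array"},"jaw":{"type":"array"}},"required":["offset","yaw","jaw"]}

```bash
mkdir -p pics; ls; cat > h.py <<'E'
import numpy as np, cv2
from cell import env
def K(c): return np.array([[c['fx'],0,c['cx']],[0,c['fy'],c['cy']],[0,0,1.]])
def snap(n,f):
    c=env.read_camera(n); cv2.imwrite('pics/'+f,c['frame'][:,:,::-1]); return c
E
python3 - <<'E'
from h import *
print(env.state(), env.grasp_offset)
import pickle
d={}
for n in ['scene','side','wrist']:
    s=env.state(); c=snap(n,n+'0.png'); c['st']=s; d[n]=c
    print({k:v for k,v in c.items() if k not in('frame','st')})
pickle.dump(d,open('d0.pkl','wb'))
E
```

```text
pics
{'t': 0.0, 'joints': array([-1.44160127e+00,  4.91548356e-01,  1.55945833e+00,  8.01838931e-07,
        1.09165146e+00, -1.05587873e-01]), 'qvel': array([-0.00106517,  0.00045498, -0.00118456, -0.00015505, -0.0011745 ,
        0.0005307 ]), 'tau': array([-1.51916756e-03, -6.12647223e+01, -2.58182734e+01,  6.92371815e-02,
        4.81723482e-02, -8.03171520e-05]), 'eef_pos': array([ 145.39407062, -607.61108547,  214.06563758]), 'tcp_rot': array([-1.67705163,  1.56973083,  1.69932358]), 'ft_force': array([-0.2566744 ,  0.2646089 , -0.50708446]), 'moment': array([-0.02817143,  0.0599645 , -0.05139727]), 'opening': 0.9972495710771704} 18.8
{'fx': 430.7670627881728, 'fy': 430.7670627881728, 'cx': 273.1959717298961, 'cy': 211.7621872994119, 'distortion': array([-0.08068476,  0.        ,  0.        ,  0.        ,  0.        ]), 'xyz': array([1152.21508069,  332.88427148,  665.18439293]), 'rotation': array([-2.38569674e+00,  1.12160722e-04,  2.02207693e+00])}
{'fx': 396.63794634598537, 'fy': 396.63794634598537, 'cx': 279.46987667737847, 'cy': 207.91493155271644, 'distortion': array([-0.11357617,  0.        ,  0.        ,  0.        ,  0.        ]), 'xyz': array([ 514.73901664, -752.9626499 ,  574.84475295]), 'rotation': array([-2.11480647,  0.02328431, -0.12123969])}
{'fx': 316.3727890264872, 'fy': 316.3727890264872, 'cx': 278.36676185018365, 'cy': 207.15991639081005, 'distortion': array([-0.00292224,  0.        ,  0.        ,  0.        ,  0.        ]), 'hand_eye': array([[ 5.08478832e-04, -2.64693832e-01,  9.64332369e-01,
        -1.70808456e+02],
       [ 9.99999853e-01,  3.16072233e-04, -4.40529013e-04,
         2.59578649e-01],
       [-1.88193373e-04,  9.64332451e-01,  2.64693953e-01,
        -7.49841010e+01],
       [ 0.00000000e+00,  0.00000000e+00,  0.00000000e+00,
         1.00000000e+00]])}
```

View pics/scene0.png

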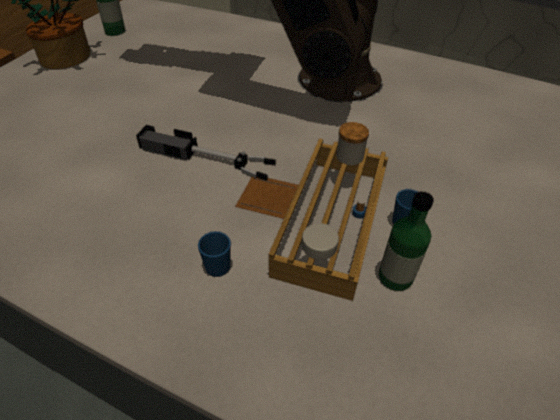

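View pics/side0.png

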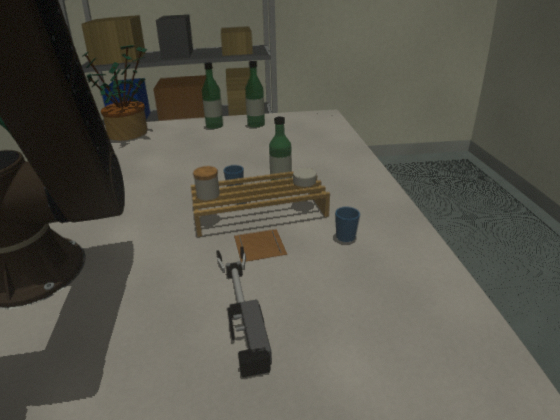

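View pics/wrist0.png

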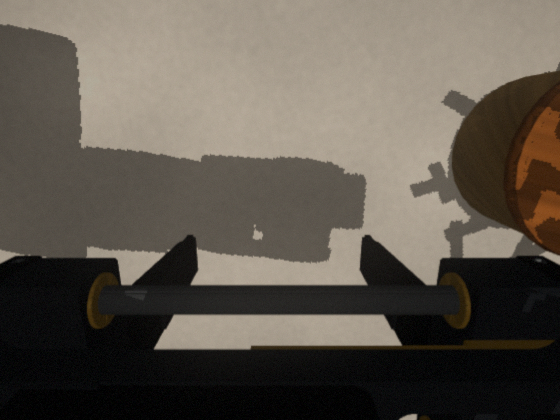

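The scene view shows the reacher at (140-275,130-180), the napkin at (268,197), the stopper at (360,209) seen through the slats, and the riser front facing the napkin. In the side view, the reacher is at (250,310), the napkin at (260,245) and glass_a at (346,225). Next I'll enlarge these areas.

```bash
cat >> h.py <<'E'
from scipy.spatial.transform import Rotation as R
def Rm(r): return R.from_euler('xyz',r).as_matrix()
def campose(c):
    if 'xyz' in c: return Rm(c['rotation']),np.array(c['xyz'])
    T=np.array(c['hand_eye']); s=c['st']; W=Rm(s['tcp_rot'])
    return W@T[:3,:3], W@T[:3,3]+s['eef_pos']
def ray(c,uv):
    p=cv2.undistortPoints(np.array(uv,float).reshape(-1,1,2),K(c),np.array(c['distortion'])).reshape(-1,2)
    A,t=campose(c); d=np.c_[p,np.ones(len(p))]@A.T; return t,d
def onz(c,uv,z):
    t,d=ray(c,uv); return t+d*((z-t[2])/d[:,2])[:,None]
def proj(c,P):
    A,t=campose(c); q=(np.array(P,float).reshape(-1,3)-t)@A
    return cv2.projectPoints(q,np.zeros(3),np.zeros(3),K(c),np.array(c['distortion']))[0].reshape(-1,2)
def tri(c1,u1,c2,u2):
    t1,d1=ray(c1,u1);t2,d2=ray(c2,u2);d1=d1[0];d2=d2[0]
    s=np.linalg.lstsq(np.c_[d1,-d2],t2-t1,rcond=None)[0]
    a=t1+d1*s[0];b=t2+d2*s[1]; return (a+b)/2,np.linalg.norm(a-b)
def crop(c,x0,y0,x1,y1,k,f):
    im=c['frame'][y0:y1,x0:x1,::-1].astype(float)*1.6
    cv2.imwrite('pics/'+f,cv2.resize(np.clip(im,0,255).astype(np.uint8),None,fx=k,fy=k,interpolation=cv2.INTER_CUBIC))
E
python3 - <<'E'
from h import *
import pickle
d=pickle.load(open('d0.pkl','rb'))
crop(d['scene'],130,110,290,230,5,'s1.png')
crop(d['scene'],260,110,450,300,3,'s2.png')
crop(d['side'],180,150,370,280,4,'d1.png')
crop(d['side'],200,230,300,380,4,'d2.png')
E
```

```text
(no output)
```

View pics/s1.png

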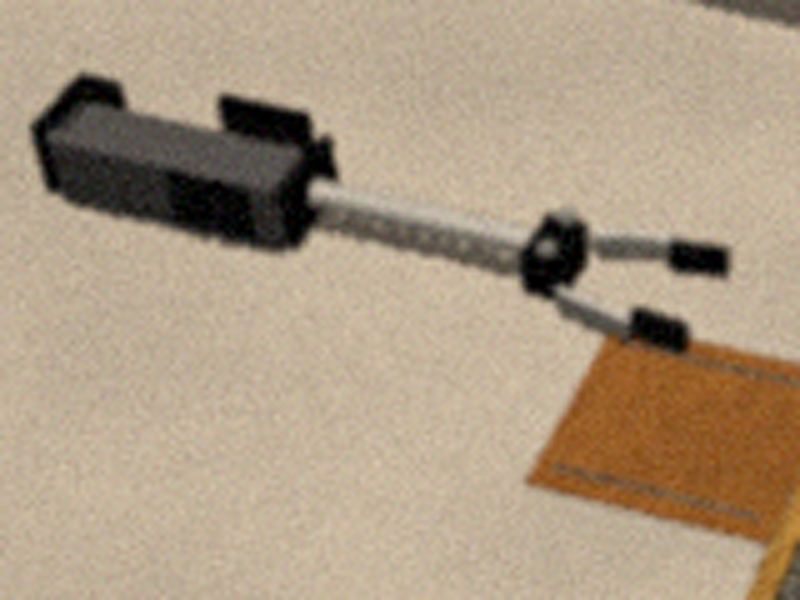

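View pics/s2.png

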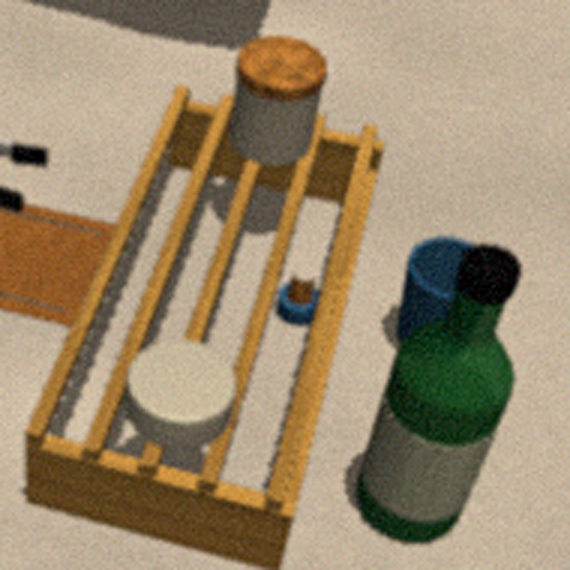

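View pics/d1.png

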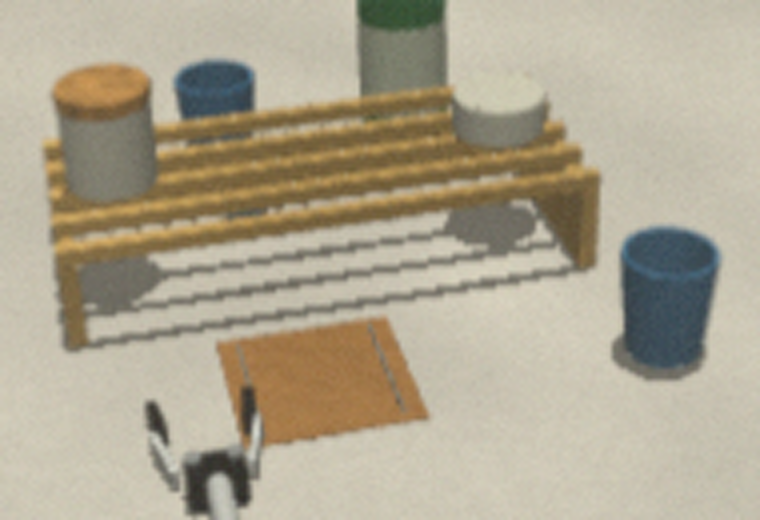

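View pics/d2.png

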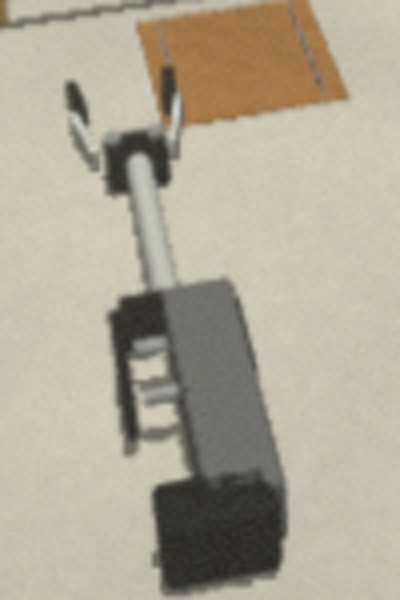

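The stopper's head is at about scene (359,211) with the cork above it. The riser's foot corners are visible in the side view, with crop corners at (68,350) and (598,268). The reacher's left and right jaws, handle and trigger plate are clear in both views.

```bash
python3 - <<'E'
from h import *
import pickle
np.set_printoptions(precision=1,suppress=True)
d=pickle.load(open('d0.pkl','rb'))
S,D=d['scene'],d['side']
s2=lambda x,y:(260+x/3,110+y/3); d1=lambda x,y:(180+x/4,150+y/4); s1=lambda x,y:(130+x/5,110+y/5); d2=lambda x,y:(200+x/4,230+y/4)
print('riser foot side',onz(D,[d1(68,350),d1(598,268)],0), 'front outer')
print('riser foot scene',onz(S,[s2(28,500),s2(280,568)],0))
print('riser top scene',onz(S,[s2(182,88),s2(378,138),s2(30,438),s2(285,505)],72))
print('riser top side front',onz(D,[d1(55,245),d1(598,172)],72))
print('napkin side',onz(D,[d1(220,343),d1(387,318),d1(428,416),d1(243,446)],0.5))
print('napkin scene near corners',onz(S,[s1(612,335),s1(528,482)],0.5))
# stopper blue
im=S['frame'].astype(int); m=(im[...,2]>im[...,0]+15)
m[:,:345]=0;m[:,372:]=0;m[:195]=0;m[222:]=0
ys,xs=np.nonzero(m); print('stopper mask',len(xs),xs.mean(),ys.mean(),xs.min(),xs.max(),ys.min(),ys.max())
print(onz(S,[(xs.mean(),ys.mean())],8), 'cork top',onz(S,[s2(302,282)],38))
p=onz(S,[(xs.mean(),ys.mean())],8)[0]; print('in side',proj(D,p))
im=D['frame'].astype(int); m=(im[...,2]>im[...,0]+8); m[:,:225]=0;m[:,265:]=0;m[:195]=0;m[222:]=0
ys,xs=np.nonzero(m); print(len(xs),xs.mean() if len(xs) else 0,ys.mean() if len(xs) else 0)
# reacher
print('jaw tips tops scene L,R z17',onz(S,[s1(725,245),s1(688,325)],17))
print('jaw tips side',onz(D,[d2(70,85),d2(167,68)],17))
print('tri tip L',tri(S,s1(726,248),D,d2(72,84)),'R',tri(S,s1(686,328),D,d2(167,70)))
print('handle top corners side z47', onz(D,[d2(162,292),d2(232,280),d2(265,475),d2(190,480)],46))
print('handle top corners scene z47', onz(S,[s1(75,105),s1(300,152),s1(272,188),s1(48,138)],46))
print('trig plate scene top',onz(S,[s1(222,97),s1(308,115)],46),'side',onz(D,[d2(112,312),d2(125,450)],[46]))
print('nose', onz(S,[s1(555,215)],27),onz(D,[d2(133,135)],27))
E
```

```text
riser foot side [[393.   82.    0. ]
 [743.7 124.    0. ]] front outer
riser foot scene [[740.5 125.3   0. ]
 [719.3 282.4   0. ]]
riser top scene [[400.1  87.4  72. ]
 [392.4 236.9  72. ]
 [745.9 129.8  72. ]
 [726.4 277.3  72. ]]
riser top side front [[394.   91.7  72. ]
 [741.4 127.6  72. ]]
napkin side [[489.   74.6   0.5]
 [596.5  86.2   0.5]
 [608.5 -19.    0.5]
 [499.4 -30.9   0.5]]
napkin scene near corners [[510.5 -31.3   0.5]
 [609.4 -20.    0.5]]
stopper mask 77 358.12987012987014 212.11688311688312 353 365 205 217
[[517.9 223.7   8. ]] cork top [[522.7 226.2  38. ]]
in side [[243.6 202.7]]
0 0 0
jaw tips tops scene L,R z17 [[447.8  -3.9  17. ]
 [505.6   5.4  17. ]]
jaw tips side [[447.5  -5.9  17. ]
 [504.3   2.2  17. ]]
tri tip L (array([448.4,  -3.2,  15.7]), np.float64(0.34701641522310556)) R (array([504.4,   4. ,  14. ]), np.float64(0.5743998475197981))
handle top corners side z47 [[ 495.2 -211.3   46. ]
 [ 528.2 -208.    46. ]
 [ 532.9 -323.1   46. ]
 [ 502.1 -321.5   46. ]]
handle top corners scene z47 [[ 520.1 -319.6   46. ]
 [ 504.5 -198.9   46. ]
 [ 533.  -195.4   46. ]
 [ 547.1 -314.9   46. ]]
trig plate scene top [[ 484.1 -257.9   46. ]
 [ 478.4 -211.7   46. ]] side [[ 471.8 -221.1   46. ]
 [ 475.9 -302.4   46. ]]
nose [[473.6 -79.9  27. ]] [[483.5 -69.7  27. ]]
```

```bash
python3 - <<'E'
from h import *
import pickle
np.set_printoptions(precision=3,suppress=True)
d=pickle.load(open('d0.pkl','rb'))
W=Rm(d['wrist']['st']['tcp_rot']); print(W)
print(d['wrist']['st']['joints'])
crop(d['side'],215,185,285,225,11,'d3.png'); crop(d['scene'],335,190,385,225,14,'s3.png')
E
```

```text
[[-0.     0.233 -0.973]
 [ 0.001 -0.973 -0.233]
 [-1.    -0.001 -0.   ]]
[-1.442  0.491  1.559 -0.     1.092 -0.106]
```

View pics/d3.png

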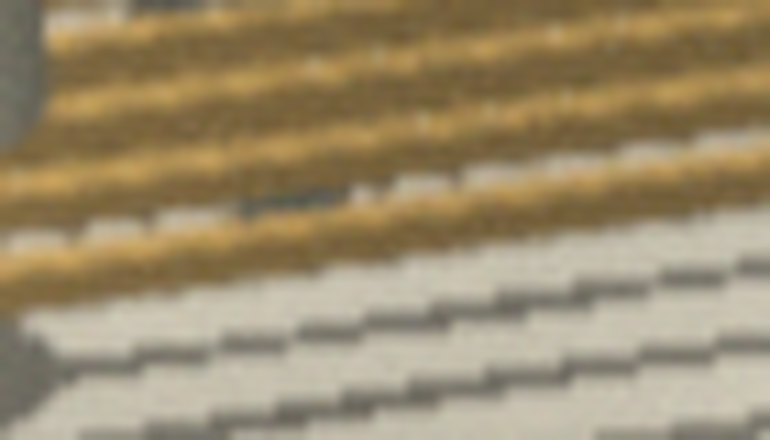

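View pics/s3.png

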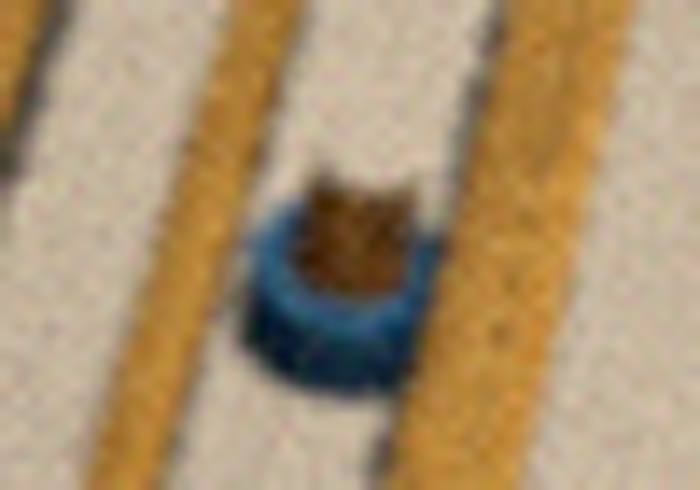

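```bash
python3 - <<'E'
from h import *
import pickle
np.set_printoptions(precision=1,suppress=True)
d=pickle.load(open('d0.pkl','rb'));S,D=d['scene'],d['side']
s3=lambda x,y:(335+x/14,190+y/14)
print(onz(S,[s3(346,255)],16),onz(S,[s3(365,187)],38),onz(D,[(241.6,203.5)],8),onz(D,[(241.6,203.5)],16))
print(tri(S,s3(346,275),D,(241.6,203.5)))
print(proj(S,[[521,225,0],[521,225,16],[521,225,38]]),proj(D,[[521,225,0],[521,225,16],[521,225,38]]),s3(346,255))
E
```

```text
[[513.4 224.5  16. ]] [[520.6 226.4  38. ]] [[512.  220.1   8. ]] [[512.1 206.4  16. ]]
(array([510.9, 223.9,   7.2]), np.float64(3.3430610823176345))
[[357.7 215.9]
 [358.8 210.7]
 [360.3 203.3]] [[244.9 204.8]
 [244.5 199.9]
 [244.  193.1]] (359.7142857142857, 208.21428571428572)
```

Emit:
{"api": "apply_moves", "payload": {"offset": [[16.6,14.3,0.8],[16.6,14.3,0.8],[16.6,14.3,0.8],[16.6,14.3,0.8],[16.6,14.3,0.8],[16.6,14.3,0.8],[16.6,14.3,0.8],[16.6,14.3,0.8],[16.6,14.3,0.8],[14.8,33.3,0.8],[14.8,33.3,0.8],[14.8,33.3,0.8],[14.8,33.3,0.8],[14.8,33.3,0.8],[14.8,33.3,0.8],[14.8,33.3,0.8],[14.8,33.3,0.8],[14.8,33.3,0.8],[14.8,33.3,0.8],[14.8,33.3,0.8]], "yaw": [14,14,14,14,14,14,14,14,14,14,14,14,14,14,14,14,14,14,14,14], "jaw": [-1,-1,-1,-1,-1,-1,-1,-1,-1,-1,-1,-1,-1,-1,-1,-1,-1,-1,-1,-1]}}

```text
t: 2.65
eef_pos: [515.6, 223.8, 234.2]
tcp_rot: [-1.482, 1.57, -2.924]
ft_force: [0.3, 0.1, 0.2]
opening: 1.003
```

```bash
python3 - <<'E'
from h import *
import pickle
np.set_printoptions(precision=3,suppress=True)
s=env.state(); c=snap('wrist','w1.png'); c['st']=s
pickle.dump(c,open('w1.pkl','wb')); print(s['eef_pos'],s['qvel'],Rm(s['tcp_rot']))
print(proj(c,[[516,224,8]]))
E
```

```text
[515.615 223.751 234.193] [-0.004 -0.001 -0.002  0.002 -0.001  0.001] [[-0.001  0.992  0.128]
 [-0.     0.128 -0.992]
 [-1.    -0.001  0.   ]]
[[278.392 180.793]]
```

View pics/w1.png

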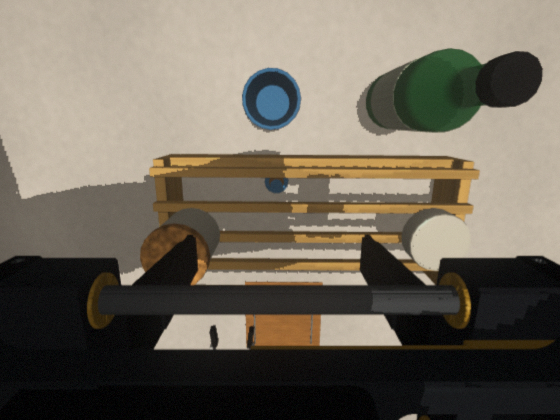

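The wrist view shows the stopper at about (276,184) between the back board and a slat, with the slats level in the image, so the tool is parallel to the riser. The jaw tips are at (214,335) and (251,335).

```bash
python3 - <<'E'
from h import *
import pickle
np.set_printoptions(precision=1,suppress=True)
c=pickle.load(open('w1.pkl','rb'))
crop(c,245,160,310,205,11,'w1c.png'); crop(c,140,145,490,215,2.2,'w1d.png'); crop(c,195,275,335,350,5,'w1e.png')
im=c['frame'].astype(int); m=(im[...,2]>im[...,0]+15); m[:,:255]=0;m[:,300:]=0;m[:168]=0;m[204:]=0
ys,xs=np.nonzero(m); print(len(xs),xs.min(),xs.max(),ys.min(),ys.max(),xs.mean(),ys.mean())
print(onz(c,[(xs.mean(),ys.mean()),((xs.min()+xs.max())/2,185)],12))
E
```

```text
210 265 287 178 192 276.0190476190476 185.2047619047619
[[513.7 218.7  12. ]
 [513.6 219.   12. ]]
```

View pics/w1c.png

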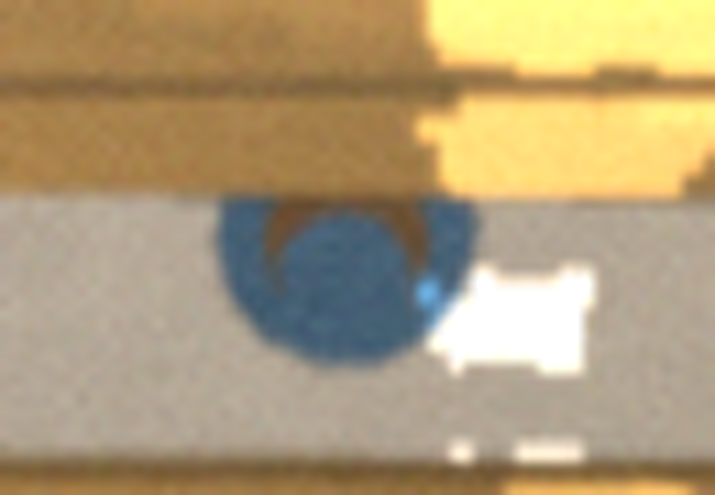

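View pics/w1d.png

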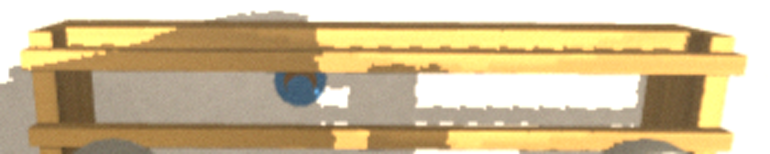

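View pics/w1e.png

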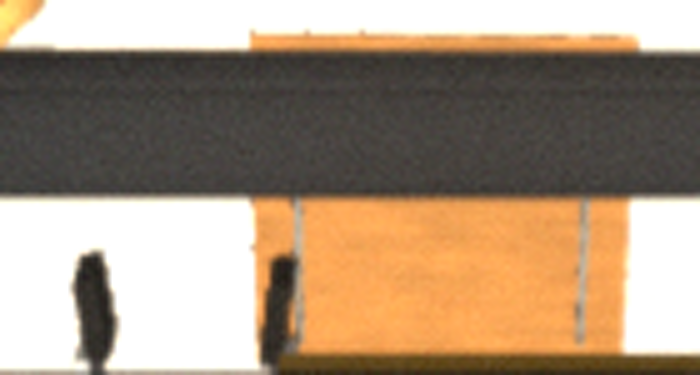

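```bash
python3 - <<'E'
from h import *
import pickle
np.set_printoptions(precision=1,suppress=True)
c=pickle.load(open('w1.pkl','rb'))
print('stopper',onz(c,[(276.7,181.3)],10))
e=lambda x,y:(195+x/5,275+y/5); w=lambda x,y:(140+x/2.2,145+y/2.2)
print('tips',onz(c,[e(92,255),e(283,257)],14),'napkin back edge',onz(c,[e(250,35),e(637,38),e(258,240),e(625,240)],0.5))
print('riser top back',onz(c,[w(22,70),w(744,70)],72))
print('inner sides foot', onz(c,[w(95,120),w(641,122)],0))
E
```

```text
stopper [[513.9 223.5  10. ]]
tips [[450.8   4.4  14. ]
 [505.   10.8  14. ]] napkin back edge [[487.9  72.2   0.5]
 [596.9  85.4   0.5]
 [497.    5.7   0.5]
 [604.4  19.7   0.5]]
riser top back [[378.4 222.6  72. ]
 [724.8 267.5  72. ]]
inner sides foot [[394.8 181.5   0. ]
 [719.9 222.4   0. ]]
```

Emit:
{"api": "apply_moves", "payload": {"offset": [[-0.2,-19.8,0],[-0.2,-19.8,0],[-0.2,-19.8,0],[-0.2,-19.8,0],[-0.2,-19.8,-1.4],[-0.2,-19.8,-1.4],[-0.2,-19.8,-1.4],[-0.2,-19.8,-1.4],[-0.2,-19.8,-1.4],[-0.2,-19.8,-1.4],[-0.2,-19.8,-1.4],[-0.2,-19.8,-1.4]], "yaw": [0,0,0,0,0,0,0,0,0,0,0,0], "jaw": [-1,-1,-1,-1,-1,-1,-1,-1,-1,-1,-1,-1]}}

```text
t: 4.2
eef_pos: [510.9, -270.2, 199.7]
tcp_rot: [-0.905, 1.57, -2.346]
ft_force: [-0.4, -0.1, 0.1]
opening: 0.999
```

```bash
python3 - <<'E'
from h import *
import pickle
s=env.state(); c=snap('wrist','w2.png'); c['st']=s
pickle.dump(c,open('w2.pkl','wb')); print(s['eef_pos'],s['qvel'])
c=dict(c)
im=np.clip(c['frame'][:,:,::-1].astype(float)*1.5,0,255).astype(np.uint8)
cv2.imwrite('pics/w2b.png',cv2.resize(im[0:260,130:430],None,fx=2.6,fy=2.3))
E
```

```text
[ 510.89593076 -270.24927538  199.65455728] [-0.00139106  0.00381194 -0.00344976 -0.00084664 -0.00109594 -0.00236001]
```

View pics/w2b.png

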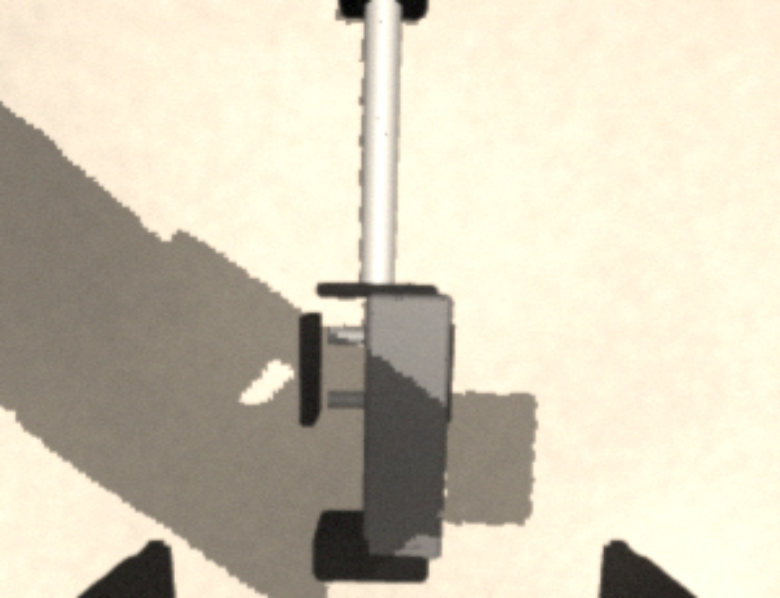

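The wrist view clearly shows the trigger plate (crop x 300-320, y 314-425), the fixed grip pad on the right (x≈454) and the shaft running up to the nose block.

```bash
python3 - <<'E'
from h import *
import pickle
np.set_printoptions(precision=2,suppress=True)
c=pickle.load(open('w2.pkl','rb'))
w=lambda x,y:(130+x/2.6,y/2.3)
P=onz(c,[w(300,316),w(302,424),w(454,326),w(450,420)],46.5); print(P)
print('shaft z~21 edges',onz(c,[w(366,20),w(402,20),w(362,280),w(396,280)],24), 'box', onz(c,[w(365,295),w(365,545),w(453,297),w(442,550)],46.5))
print('nose end',onz(c,[w(340,14),w(427,14)],20))
E
```

```text
[[ 471.13 -217.08   46.5 ]
 [ 476.83 -264.56   46.5 ]
 [ 530.59 -213.61   46.5 ]
 [ 535.32 -255.05   46.5 ]]
shaft z~21 edges [[ 480.89  -93.84   24.  ]
 [ 494.2   -92.1    24.  ]
 [ 492.35 -199.14   24.  ]
 [ 506.06 -197.34   24.  ]] box [[ 494.86 -205.02   46.5 ]
 [ 509.03 -319.16   46.5 ]
 [ 528.35 -201.48   46.5 ]
 [ 541.41 -317.48   46.5 ]]
nose end [[470.66 -91.68  20.  ]
 [503.14 -87.43  20.  ]]
```

Emit:
{"api": "apply_moves", "payload": {"offset": [[-0.3,1.3,-3],[-0.3,1.3,-5],[-0.3,1.3,-7],[-0.3,1.3,-7.7],[-0.3,1.3,-7.7],[-0.3,1.3,-7.7],[-0.3,1.3,-7.7],[-0.3,1.3,-7.7]], "yaw": [-0.1,-0.1,-0.1,-0.1,-0.1,-0.1,-0.1,-0.1], "jaw": [-1,-1,-1,-1,-1,-1,-0.32,-0.32]}}

```text
t: 5.25
eef_pos: [503.8, -238.2, 8.2]
tcp_rot: [0.558, 1.569, -0.894]
ft_force: [-0.1, -0.1, 1.2]
opening: 0.846
```

```bash
python3 - <<'E'
from h import *
import pickle
s=env.state(); c=snap('wrist','w3.png'); c['st']=s
print(s['eef_pos'],s['opening'],s['ft_force'],s['tcp_rot'])
im=np.clip(c['frame'][:,:,::-1].astype(float)*1.5,0,255).astype(np.uint8); cv2.imwrite('pics/w3.png',im)
E
```

```text
[ 503.79547317 -238.15380352    8.1830578 ] 0.84624733422631 [-0.14034442 -0.05459523  1.18512903] [ 0.55767339  1.56913842 -0.89376528]
```

View pics/w3.png

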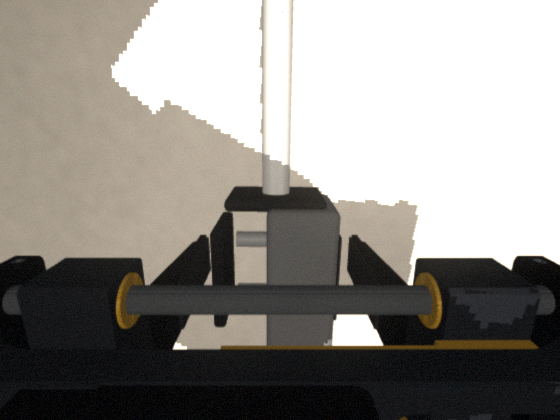

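The fingers stand either side of the plate and pad with roughly equal clearance. I'll close lightly and check the response.

Emit:
{"api": "apply_moves", "payload": {"offset": [[0,0,-0.1],[0,0,-0.1],[0,0,-0.1],[0,0,-0.1],[0,0,-0.1],[0,0,-0.1],[0,0,-0.1]], "yaw": [0,0,0,0,0,0,0], "jaw": [-0.32,-0.32,-0.32,-0.32,-0.24,-0.24,-0.24]}}

```text
t: 6.18
eef_pos: [503.8, -238.1, 5.3]
tcp_rot: [0.526, 1.569, -0.925]
ft_force: [0.1, -1.1, -1.7]
opening: 0.62
```

```bash
python3 - <<'E'
from h import *
import pickle
s=env.state(); c=snap('wrist','w4.png'); c['st']=s
print(s['eef_pos'],s['opening'],95*s['opening'],s['ft_force'])
im=np.clip(c['frame'][:,:,::-1].astype(float)*1.5,0,255).astype(np.uint8); cv2.imwrite('pics/w4.png',im)
E
```

```text
[ 503.8103722  -238.10739745    5.34860541] 0.6204554051082758 58.9432634852862 [ 0.05958641 -1.08233004 -1.73430227]
```

View pics/w4.png

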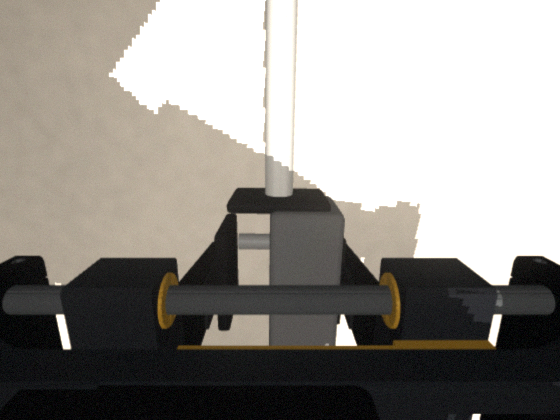

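Emit:
{"api": "apply_moves", "payload": {"offset": [[0.5,0.06,0],[1.1,0.13,0],[1.7,0.2,0],[2.2,0.26,0],[2.54,0.3,0],[2.54,0.3,0],[2.54,0.3,0]], "yaw": [0,0,0,0,0,0,0], "jaw": [-0.24,-0.24,-0.24,-0.24,-0.24,-0.24,-0.24]}}

```text
t: 7.1
eef_pos: [567.2, -230.6, 5.3]
tcp_rot: [0.567, 1.569, -0.884]
ft_force: [0.0, 0.5, -0.6]
opening: 0.622
```

```bash
python3 - <<'E'
from h import *
import pickle
s=env.state(); c=env.read_camera('scene'); d=env.read_camera('side')
pickle.dump((c,d),open('d5.pkl','wb'))
print(s['eef_pos'],s['opening'],s['ft_force'],Rm(s['tcp_rot'])[:,1])
crop(c,200,110,330,220,6,'s5.png'); crop(d,210,195,290,290,6,'d5.png')
E
```

```text
[ 567.18485453 -230.5714337     5.33698168] 0.6220117272644825 [ 0.0129149   0.52855737 -0.64884269] [9.92873856e-01 1.19167485e-01 7.85656457e-04]
```

View pics/s5.png

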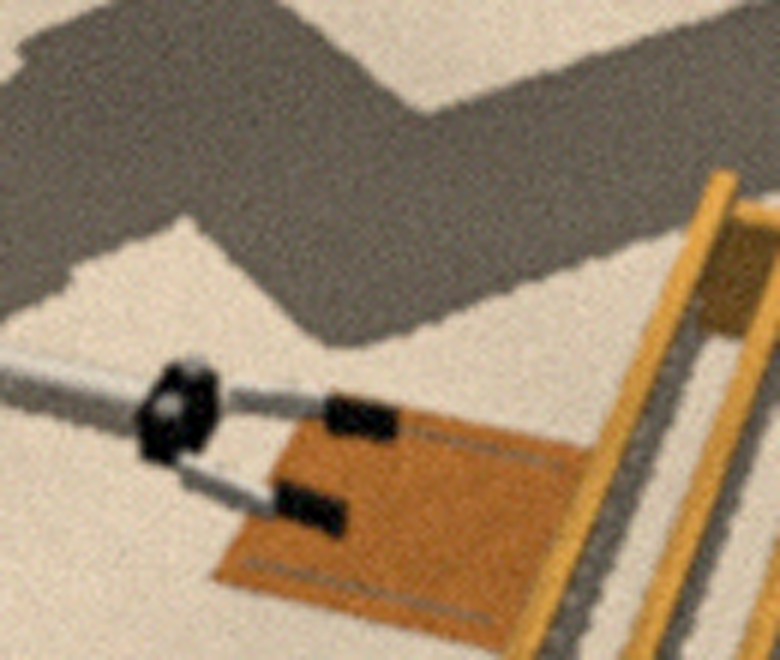

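View pics/d5.png

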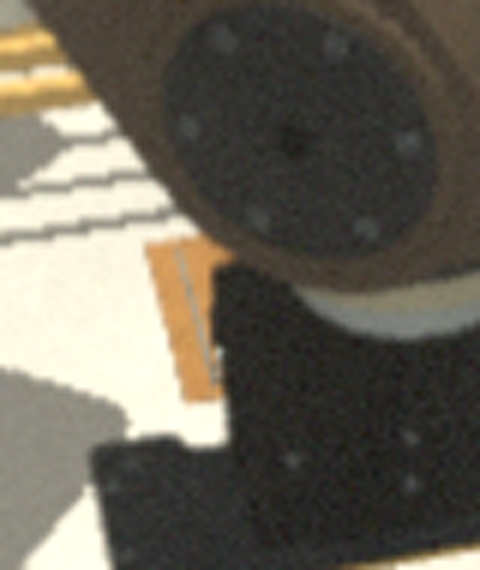

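```bash
python3 - <<'E'
from h import *
import pickle
np.set_printoptions(precision=1,suppress=True)
c,d=pickle.load(open('d5.pkl','rb'))
q=lambda x,y:(200+x/6,110+y/6)
T=onz(c,[q(397,410),q(347,508)],17); print(T,T.mean(0))
u=np.array([-.119,.993]); 
B=T.mean(0)[:2]-14*u; print('bite',B)
u0=np.array([-.119,.9929]); print('bite from tcp',np.array([567.2,-230.6])+228*u0)
st=np.array([514.4,223.7]); r=np.array([.9929,.119])
for b in (B,np.array([567.2,-230.6])+228*u0): print('along',(st-b)@u0,'lat',(st-b)@r)
# same-camera stopper estimates
print('napk',onz(c,[q(335,392),q(590,447),q(213,577)],0.5))
E
```

```text
[[516.9   7.5  17. ]
 [571.4  14.6  17. ]] [544.2  11.1  17. ]
bite [545.8  -2.8]
bite from tcp [540.1  -4.2]
along 228.6783123418133 lat -4.235453475056932
along 229.35506851999997 lat 1.6365799999998778
napk [[502.  -26.8   0.5]
 [487.6  73.7   0.5]
 [608.8 -20.5   0.5]]
```

```bash
python3 - <<'E'
from h import *
import pickle
np.set_printoptions(precision=2,suppress=True)
s=env.state(); c=snap('wrist','w6.png'); c['st']=s
pickle.dump(c,open('w6.pkl','wb'))
g=c['frame'].astype(int).sum(2)
im=np.clip(c['frame'][:,:,::-1].astype(float)*1.2,0,255).astype(np.uint8); cv2.imwrite('pics/w6.png',cv2.resize(im[0:350,180:380],None,fx=2.2,fy=1.7))
crop(c,240,0,320,60,9,'w6b.png');crop(c,240,140,320,200,9,'w6c.png')
E
```

```text
(no output)
```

View pics/w6b.png

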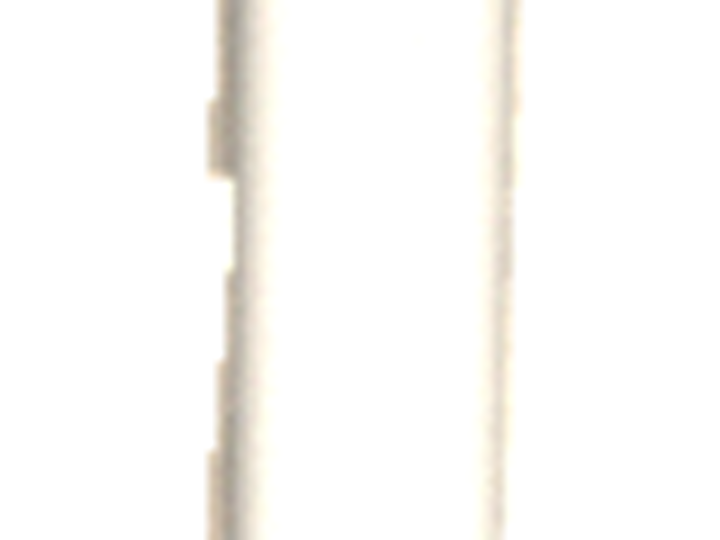

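View pics/w6c.png

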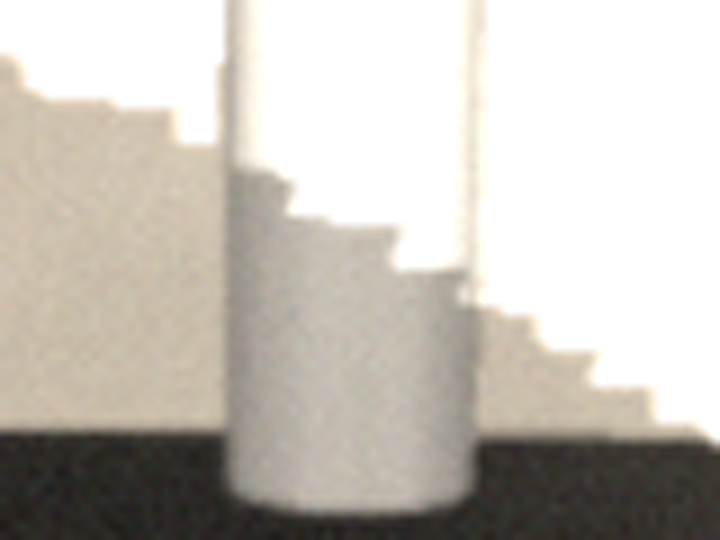

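View pics/w6.png

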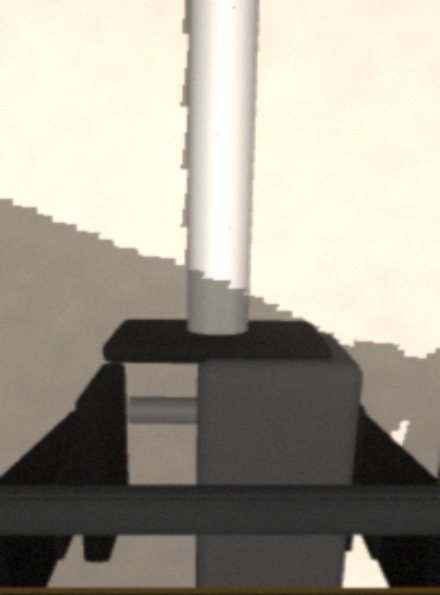

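```bash
python3 - <<'E'
from h import *
import pickle
np.set_printoptions(precision=2,suppress=True)
c=pickle.load(open('w6.pkl','rb'))
for z in (18,25):
  P=onz(c,[(281.3,10),(279,184)],z); v=P[0]-P[1]; v/=np.linalg.norm(v)
  tcp=c['st']['eef_pos']; al=(np.array([0,tcp[1]])[1]+228-P[0][1])
  print(z,P, 'deg',np.degrees(np.arctan2(-v[0],v[1])), 'bite', P[0]+v*(228*0.9929-230.6*0+tcp[1]*1-P[0][1])/v[1])
  w=(np.array([508,10])) 
  E=onz(c,[(240+235/9,10),(240+508/9,10)],z); print('width',np.linalg.norm(E[1]-E[0]))
E
```

```text
18 [[ 554.26 -109.74   18.  ]
 [ 562.62 -187.63   18.  ]] deg 6.123368117914433 bite [542.95  -4.26  18.  ]
width 13.428730802694036
25 [[ 554.44 -111.81   25.  ]
 [ 562.43 -186.26   25.  ]] deg 6.123368117914442 bite [542.91  -4.26  25.  ]
width 12.834016153905619
```

Emit:
{"api": "apply_moves", "payload": {"offset": [[-0.16,0.5,0],[-0.22,1.1,0],[-0.28,1.7,0],[-0.35,2.3,0],[-0.42,2.9,0],[-0.48,3.5,0],[-0.54,4.0,0],[-0.58,4.36,0],[-0.58,4.36,0],[-0.58,4.36,0]], "yaw": [0,0,0,0,0,0,0,0,0,0], "jaw": [-0.24,-0.24,-0.24,-0.24,-0.24,-0.24,-0.24,-0.24,-0.24,-0.24]}}

```text
t: 8.5
eef_pos: [552.6, -121.9, 5.4]
tcp_rot: [0.525, 1.569, -0.927]
ft_force: [-0.1, -0.2, -1.8]
opening: 0.62
```

```bash
python3 - <<'E'
from h import *
import pickle
s=env.state(); c=env.read_camera('scene'); d=env.read_camera('side')
pickle.dump((c,d),open('d7.pkl','wb'))
print(s['eef_pos'],s['opening'],s['ft_force'],Rm(s['tcp_rot'])[:,1])
crop(c,250,150,390,240,5.7,'s7.png'); crop(d,180,150,370,280,4,'d7.png')
E
```

```text
[ 552.62020445 -121.93541357    5.3694282 ] 0.6199771120790948 [-0.14972557 -0.17279134 -1.80982628] [9.92934136e-01 1.18664801e-01 6.83306968e-04]
```

View pics/s7.png

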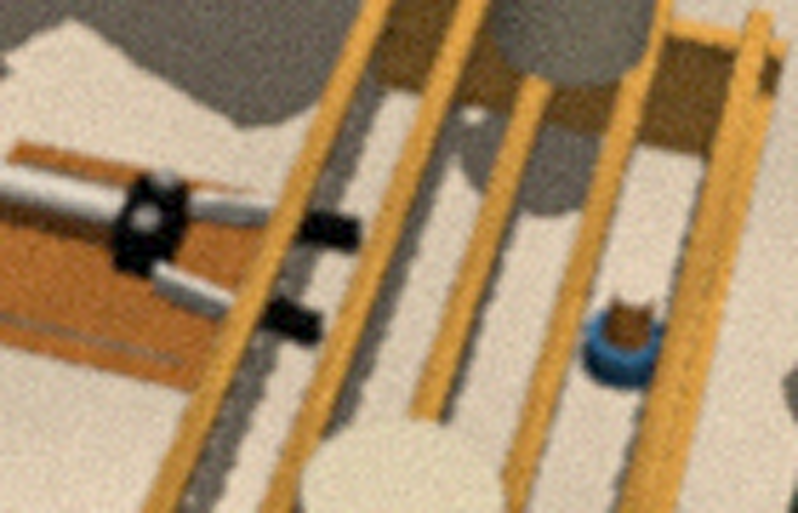

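View pics/d7.png

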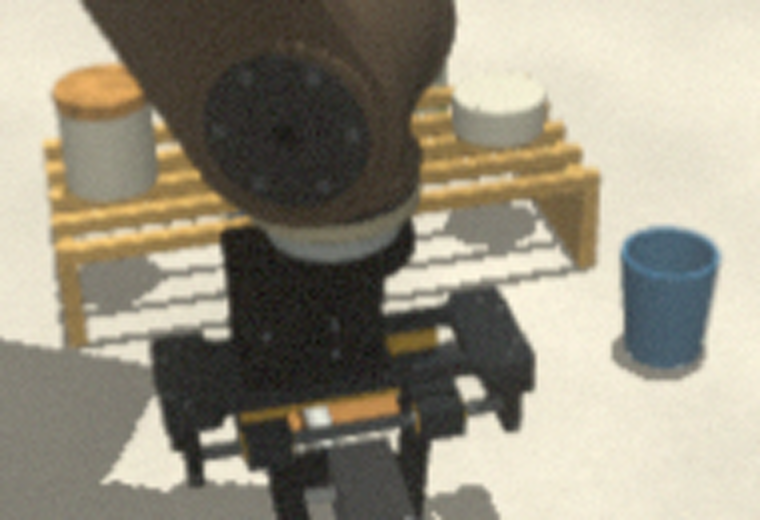

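```bash
python3 - <<'E'
from h import *
import pickle
np.set_printoptions(precision=1,suppress=True)
c,d=pickle.load(open('d7.pkl','rb'))
q=lambda x,y:(250+x/5.7,150+y/5.7)
T=onz(c,[q(360,228),q(322,322)],17); print(T,T.mean(0))
u=np.array([-.110,.994]);r=np.array([.994,.11])
B=T.mean(0)[:2]-14*u; s=onz(c,[q(625,333)],16)[0]; print(B,s)
print('cam', 'along',(s[:2]-B)@u,'lat',(s[:2]-B)@r)
B2=np.array([543-14.6,-4.2+108.7]); st=np.array([514.2,223.7]); print(B2,(st-B2)@u,(st-B2)@r,(st-B)@u,(st-B)@r)
E
```

```text
[[506.  116.2  17. ]
 [558.4 122.4  17. ]] [532.2 119.3  17. ]
[533.7 105.4] [514.  224.6  16. ]
cam along 120.66664266365561 lat -6.514757922697942
[528.4 104.5] 120.04679999999999 -1.002799999999933 119.75723278502423 -6.405723617407558
```

Emit:
{"api": "apply_moves", "payload": {"offset": [[-0.13,0.5,0],[-0.19,1.0,0],[-0.25,1.5,0],[-0.31,2.0,0],[-0.37,2.5,0],[-0.42,3.0,0],[-0.46,3.37,0],[-0.46,3.37,0],[-0.46,3.37,0]], "yaw": [0,0,0,0,0,0,0,0,0], "jaw": [-0.24,-0.24,-0.24,-0.24,-0.24,-0.24,-0.24,-0.24,-0.24]}}

```text
t: 9.72
eef_pos: [541.2, -38.0, 5.3]
tcp_rot: [0.557, 1.569, -0.896]
ft_force: [-0.4, 0.2, -1.9]
opening: 0.621
```

```bash
python3 - <<'E'
from h import *
import pickle
s=env.state(); c=env.read_camera('scene'); s2=env.state(); w=env.read_camera('wrist'); w['st']=s2
pickle.dump((c,w),open('d8.pkl','wb'))
print(s['eef_pos'],s['opening'],s['ft_force'])
crop(c,310,175,390,235,9.9,'s8.png'); im=w['frame'][:,:,::-1]; cv2.imwrite('pics/w8.png',im)
E
```

```text
[541.16526291 -37.98476796   5.33123977] 0.6212918907491319 [-0.41934068  0.23987107 -1.85988285]
```

View pics/s8.png

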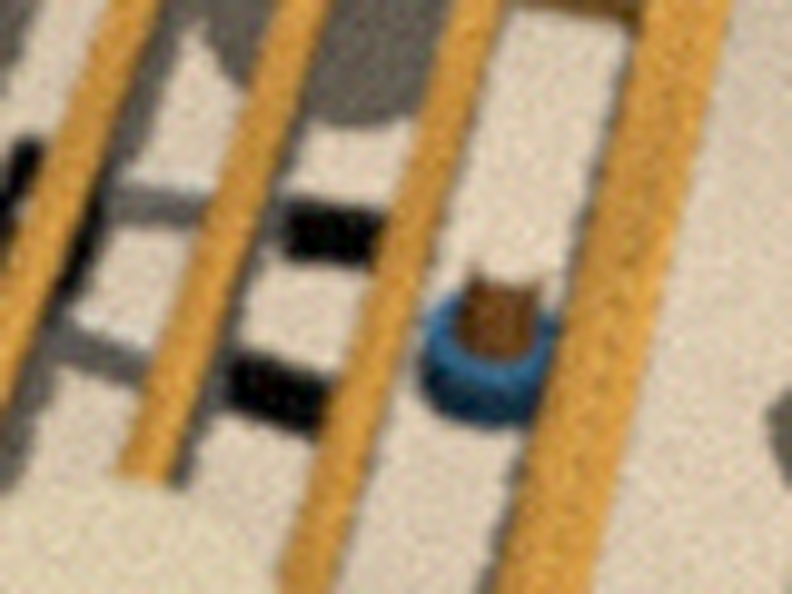

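View pics/w8.png

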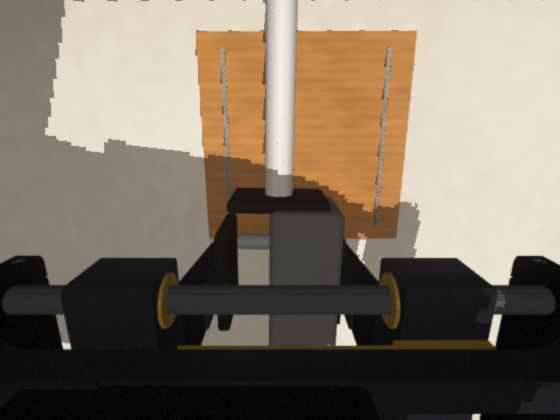

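```bash
python3 - <<'E'
from h import *
import pickle
np.set_printoptions(precision=1,suppress=True)
c,w=pickle.load(open('d8.pkl','rb'))
q=lambda x,y:(310+x/9.9,175+y/9.9)
P=onz(c,[q(335,235),q(277,393)],11); m=P.mean(0); s=onz(c,[q(491,357)],8)[0]
print(P,m,s)
u=np.array([-.110,.994]);r=np.array([.994,.11]); print((s-m)[:2]@u,(s-m)[:2]@r)
for t in (514.2,223.7,0),: print(proj(c,[[514.2,223.7,0],[514.2,223.7,16],[514.2,223.7,38]])*9.9-np.array([3100,1750])*.99+0)
# wrist shaft
P=onz(w,[(281.5,10),(279.3,184)],22); v=P[0]-P[1]; v/=v[1]; print(P, np.degrees(np.arctan(-v[0])), P[0]+v*(188-P[0][1]))
print('napkin',onz(w,[(196,31),(415,31),(398,238),(209,240)],.5))
E
```

```text
[[496.3 184.   11. ]
 [546.2 188.6  11. ]] [521.2 186.3  11. ] [513.6 225.6   8. ]
39.864362767058616 -3.29712058860292
[[476.4 381.9]
 [487.2 330.2]
 [502.5 256.9]]
[[528.7  81.6  22. ]
 [536.9   5.7  22. ]] 6.126496437896559 [517.3 188.   22. ]
napkin [[486.9  73.7   0.5]
 [595.6  86.7   0.5]
 [611.1 -22.5   0.5]
 [500.1 -36.9   0.5]]
```

Emit:
{"api": "apply_moves", "payload": {"offset": [[-0.04,0.4,0],[-0.08,0.75,0],[-0.11,1.05,0],[-0.14,1.27,0],[-0.14,1.27,0],[-0.14,1.27,0]], "yaw": [0,0,0,0,0,0], "jaw": [-0.24,-0.24,-0.24,-0.24,-0.24,-0.24]}}

```text
t: 10.58
eef_pos: [537.7, -6.5, 5.3]
tcp_rot: [0.59, 1.569, -0.863]
ft_force: [-0.5, 0.2, -2.8]
opening: 0.622
```

```bash
cat > look.py <<'E'
import sys
from h import *
import pickle
n=sys.argv[1]
s=env.state(); c=env.read_camera('scene'); pickle.dump(c,open(f'd{n}.pkl','wb'))
print(s['t'],s['eef_pos'],s['opening'],95*s['opening'],s['ft_force'])
b=[int(v) for v in sys.argv[2:6]] if len(sys.argv)>2 else [310,175,390,235]
crop(c,*b,790/(b[2]-b[0]),f's{n}.png')
E
python3 look.py 9
```

```text
10.575 [537.71116718  -6.46727776   5.33451469] 0.6215166851599455 59.04408509019483 [-0.46938419  0.20594719 -2.82612927]
```

View pics/s9.png

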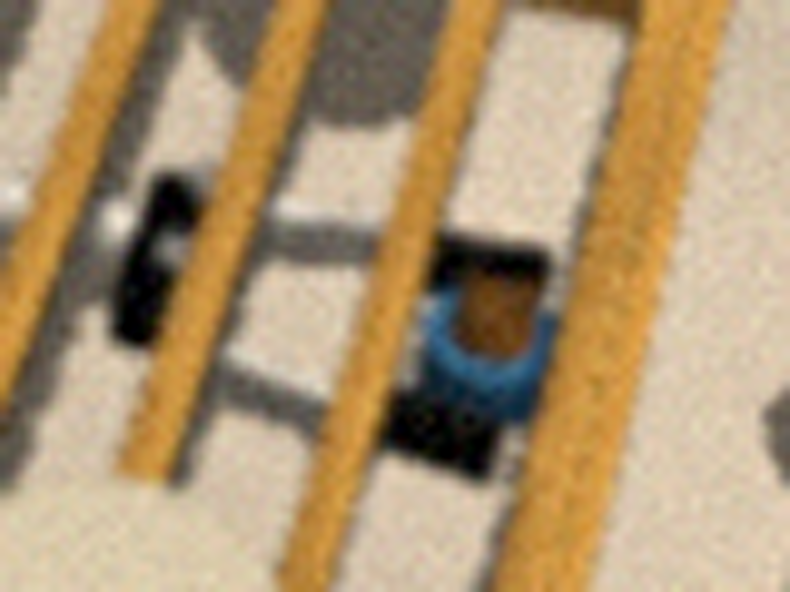

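Both jaws are now either side of the stopper at crop (490,350), and it hasn't moved. Next I'll squeeze in stages.

Emit:
{"api": "apply_moves", "payload": {"offset": [[0.02,0,0],[0.04,0,0],[0.06,0.01,0],[0.08,0.01,0],[0.08,0.01,0],[0.08,0.01,0]], "yaw": [0,0,0,0,0,0], "jaw": [-0.21,-0.18,-0.15,-0.13,-0.116,-0.116]}}

```text
t: 11.38
eef_pos: [539.7, -6.3, 5.3]
tcp_rot: [0.606, 1.569, -0.847]
ft_force: [0.7, -0.8, -2.0]
opening: 0.562
```

```bash
python3 look.py 10
```

```text
11.375 [539.72961863  -6.28294874   5.32617564] 0.5620765048033324 53.397267956316576 [ 0.65267725 -0.80201536 -1.97510056]
```

View pics/s10.png

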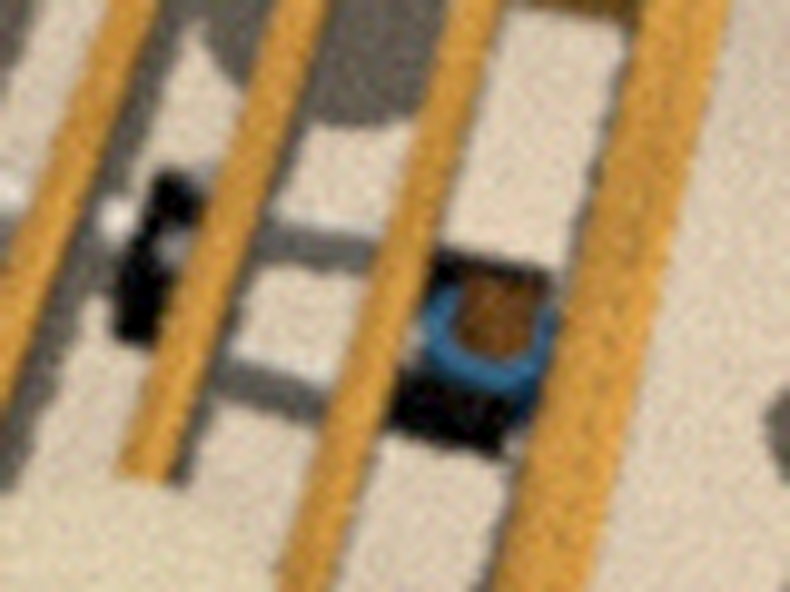

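Emit:
{"api": "apply_moves", "payload": {"offset": [[0,0,0],[0,0,0],[0,0,0],[0,0,0]], "yaw": [0,0,0,0], "jaw": [-0.105,-0.105,-0.105,-0.105]}}

```text
t: 11.92
eef_pos: [539.7, -6.3, 5.3]
tcp_rot: [0.591, 1.569, -0.862]
ft_force: [0.2, 0.4, -2.2]
opening: 0.557
```

```bash
python3 -c "
from cell import env
s=env.state();print(s['opening']*95,s['ft_force'],s['moment'],s['tau'])"
```

```text
52.87372560593293 [ 0.19791476  0.3792894  -2.15053144] [-4.49044099e-05 -1.45154610e-01  6.54205490e-02] [-6.42022491e-02 -6.07378435e+01 -1.28536829e+01  2.59462057e-02
  9.30651021e-02  1.19021646e-02]
```

Emit:
{"api": "apply_moves", "payload": {"offset": [[0,0,0],[0,0,0],[0,0,0],[0,0,0]], "yaw": [0,0,0,0], "jaw": [-0.095,-0.095,-0.095,-0.095]}}

```text
t: 12.42
eef_pos: [539.7, -6.3, 5.3]
tcp_rot: [0.646, 1.569, -0.807]
ft_force: [1.1, -0.1, -2.0]
opening: 0.547
```

```bash
python3 look.py 11
```

```text
12.425 [539.74775503  -6.30856604   5.32516277] 0.5473825370623154 52.001341020919966 [ 1.13615247 -0.08847542 -1.97617505]
```

View pics/s11.png

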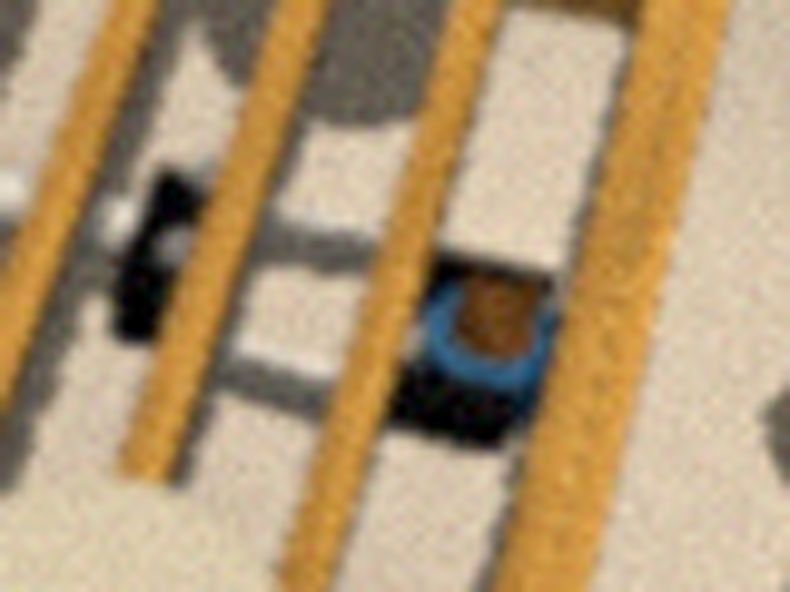

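Emit:
{"api": "apply_moves", "payload": {"offset": [[0,0,0],[0,0,0],[0,0,0]], "yaw": [0,0,0], "jaw": [-0.088,-0.084,-0.084]}}

```text
t: 12.85
eef_pos: [539.8, -6.3, 5.3]
tcp_rot: [0.655, 1.569, -0.797]
ft_force: [1.2, 0.1, -2.9]
opening: 0.545
```

```bash
python3 -c "
from cell import env
s=env.state();print(s['opening']*95,95*.542,s['ft_force'],s['moment'])"
```

```text
51.76974297863454 51.49 [ 1.23868036  0.07422429 -2.93132814] [-0.07655554 -0.22580783 -0.12194913]
```

Emit:
{"api": "apply_moves", "payload": {"offset": [[0,0,0],[0,0,0],[0,0,0]], "yaw": [0,0,0], "jaw": [-0.078,-0.074,-0.074]}}

```text
t: 13.22
eef_pos: [539.8, -6.3, 5.3]
tcp_rot: [0.664, 1.569, -0.788]
ft_force: [1.5, 0.5, -2.7]
opening: 0.541
```

```bash
python3 -c "
from cell import env
s=env.state();print(s['opening']*95,95*.537,s['ft_force'],s['moment'])"; python3 look.py 12
```

```text
51.41094542363689 51.015 [ 1.49055195  0.47340871 -2.69555161] [ 0.0065802  -0.21027771 -0.10770801]
13.225 [539.76505389  -6.28913864   5.34854131] 0.5411678465645988 51.41094542363689 [ 1.49055195  0.47340871 -2.69555161]
```

View pics/s12.png

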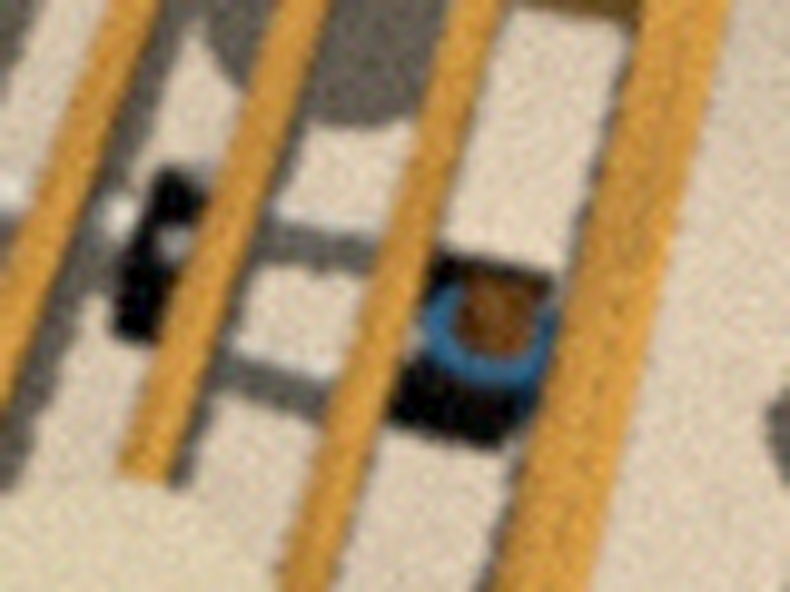

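```bash
cat > rd.py <<'E'
from h import *
o=[];f=[]
for i in range(6):
    env.read_camera('side'); s=env.state(); o.append(95*s['opening']); f.append(np.r_[s['ft_force'],s['moment']])
print(s['t'],np.round(o,2),np.mean(o),np.mean(f,0).round(2))
E
python3 rd.py
```

```text
13.575 [51.4  51.18 51.09 51.1  51.58 51.08] 51.237775807316744 [ 0.71  0.25 -2.51 -0.01 -0.22 -0.12]
```

Emit:
{"api": "apply_moves", "payload": {"offset": [[0,0,0],[0,0,0],[0,0,0]], "yaw": [0,0,0], "jaw": [-0.067,-0.063,-0.063]}}

```text
t: 13.95
eef_pos: [539.8, -6.3, 5.4]
tcp_rot: [0.679, 1.569, -0.774]
ft_force: [0.3, -0.5, -1.6]
opening: 0.541
```

```bash
python3 rd.py; python3 look.py 13
```

```text
14.25 [51.15 51.31 51.49 51.01 51.24 51.2 ] 51.23319087363185 [ 0.25 -0.02 -2.25 -0.01 -0.21 -0.1 ]
14.25 [539.75001485  -6.28132572   5.33820239] 0.5389730050955938 51.202435484081406 [-0.01521314 -0.00746894 -2.06698867]
```

View pics/s13.png

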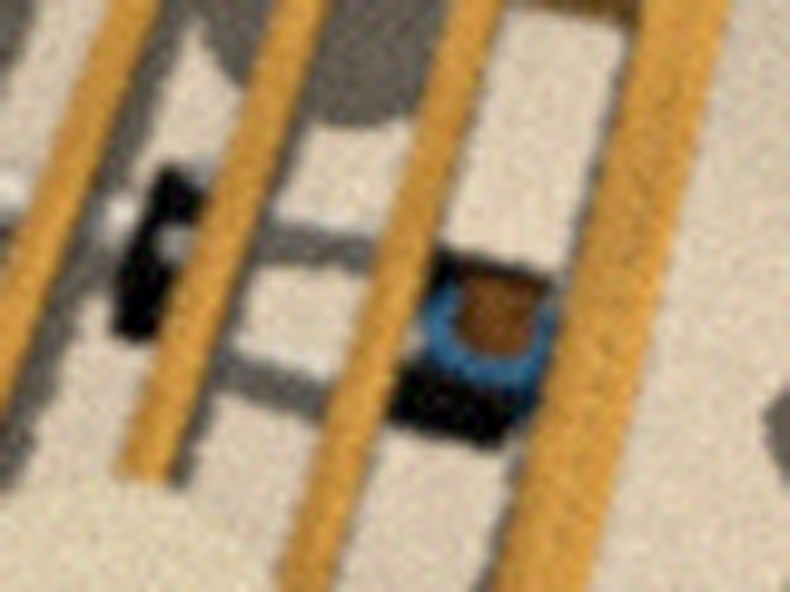

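The opening stays at 51.23 mm for commands of 51.0 and 50.5, so the pads are on the head. I'll back off to the 51.0 command, about 19 N by the servo error, and draw back a little to test the grip.

Emit:
{"api": "apply_moves", "payload": {"offset": [[0,0,0],[0,0,0],[0.02,-0.2,0],[0.04,-0.4,0],[0.07,-0.6,0],[0.09,-0.8,0],[0.09,-0.8,0],[0.09,-0.8,0]], "yaw": [0,0,0,0,0,0,0,0], "jaw": [-0.074,-0.074,-0.074,-0.074,-0.074,-0.074,-0.074,-0.074]}}

```text
t: 15.3
eef_pos: [542.0, -26.4, 5.3]
tcp_rot: [0.664, 1.569, -0.789]
ft_force: [-0.1, -0.7, -2.5]
opening: 0.539
```

```bash
python3 rd.py; python3 look.py 14
```

```text
15.6 [51.35 51.22 50.85 51.46 51.49 51.48] 51.308360991289355 [ 0.33 -0.28 -2.31 -0.08 -0.11 -0.01]
15.6 [542.00244638 -26.17834332   5.35381375] 0.5419261960598096 51.48298862568191 [ 0.18731875 -0.21734458 -2.00759753]
```

View pics/s14.png

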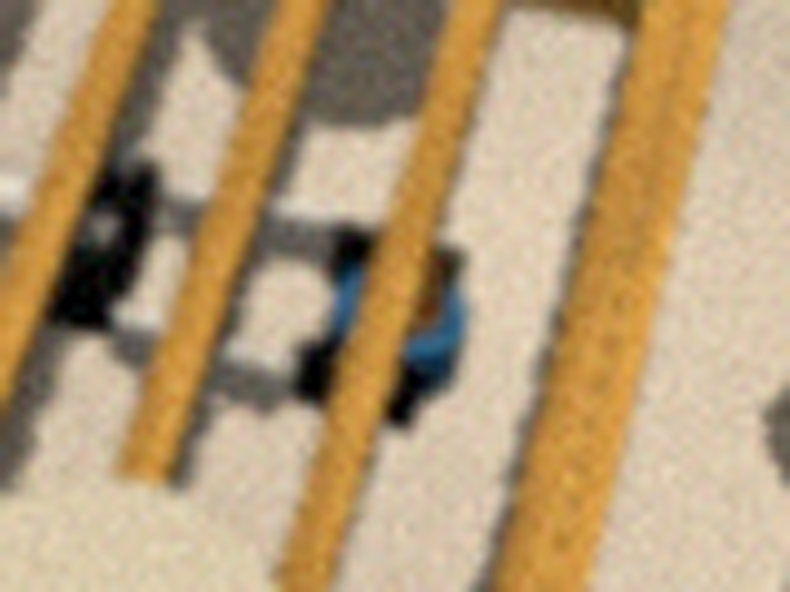

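Emit:
{"api": "apply_moves", "payload": {"offset": [[0.05,-0.4,0],[0.1,-1.0,0],[0.18,-1.6,0],[0.24,-2.2,0],[0.31,-2.8,0],[0.38,-3.4,0],[0.44,-4.0,0],[0.5,-4.6,0],[0.57,-5.2,0],[0.65,-5.6,0],[0.8,-6.0,0],[0.95,-6.3,0],[1.1,-6.6,0],[1.2,-6.8,0],[1.25,-6.9,0],[1.25,-6.9,0],[1.25,-6.9,0]], "yaw": [0,0,0,0,0,0,0,0,0,0,0,0,0,0,0,0,0], "jaw": [-0.074,-0.074,-0.074,-0.074,-0.074,-0.074,-0.074,-0.074,-0.074,-0.074,-0.074,-0.074,-0.074,-0.074,-0.074,-0.074,-0.074]}}

```text
t: 17.77
eef_pos: [573.3, -198.7, 5.3]
tcp_rot: [0.71, 1.569, -0.743]
ft_force: [0.7, -0.7, -2.1]
opening: 0.54
```

```bash
python3 rd.py; python3 look.py 15 220 120 380 240
```

```text
18.075 [51.27 51.16 50.97 51.14 51.3  51.28] 51.18733227959 [ 0.45 -0.66 -2.2  -0.1  -0.19 -0.06]
18.075 [ 573.2778681  -198.64879527    5.3377424 ] 0.539836607773364 51.284477738469576 [ 0.27393964 -0.20319754 -2.58875136]
```

View pics/s15.png

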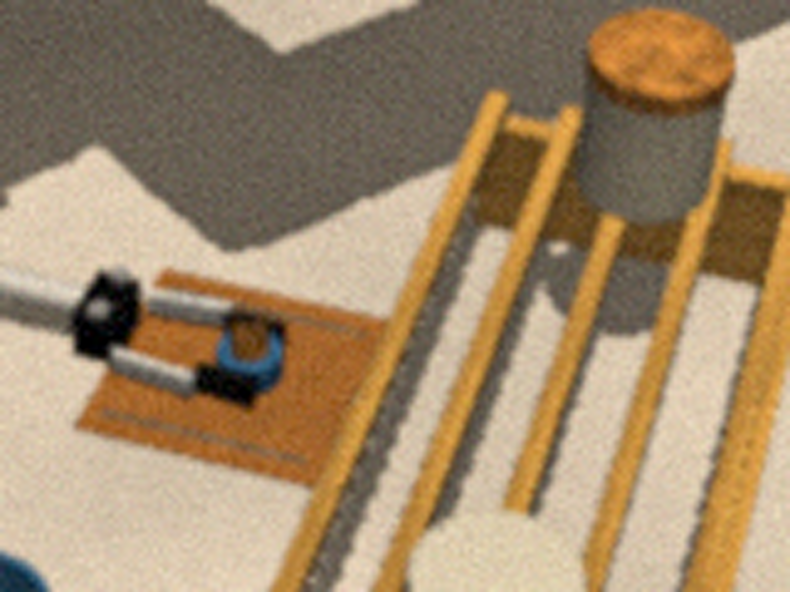

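Emit:
{"api": "apply_moves", "payload": {"offset": [[0,0,0],[-0.03,0,0],[-0.06,-0.01,0],[-0.09,-0.01,0],[-0.12,-0.01,0],[-0.14,-0.02,0],[-0.14,-0.02,0],[-0.14,-0.02,0]], "yaw": [0,0,0,0,0,0,0,0], "jaw": [-0.09,-0.12,-0.15,-0.18,-0.21,-0.24,-0.24,-0.24]}}

```text
t: 19.12
eef_pos: [569.7, -199.2, 5.4]
tcp_rot: [0.675, 1.569, -0.777]
ft_force: [-0.9, -0.3, -1.7]
opening: 0.618
```

```bash
python3 look.py 16 220 150 310 217
```

```text
19.125 [ 569.74864878 -199.15477166    5.36071216] 0.6179851172391838 58.70858613772246 [-0.92346484 -0.25655704 -1.69049863]
```

View pics/s16.png

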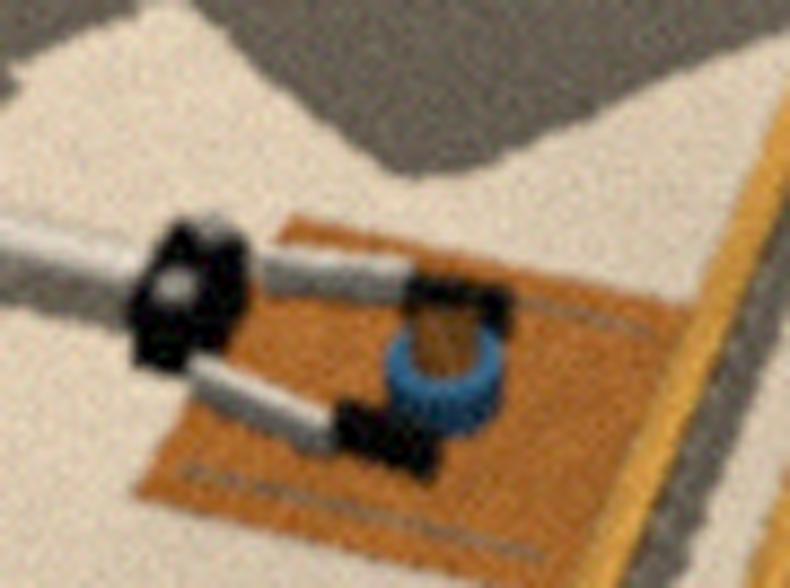

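Emit:
{"api": "apply_moves", "payload": {"offset": [[0.04,-0.3,0],[0.08,-0.7,0],[0.13,-1.2,0],[0.19,-1.7,0],[0.24,-2.2,0],[0.3,-2.7,0],[0.34,-3.1,0],[0.35,-3.2,0],[0.35,-3.2,0]], "yaw": [0,0,0,0,0,0,0,0,0], "jaw": [-0.24,-0.24,-0.24,-0.24,-0.24,-0.24,-0.24,-0.24,-0.24]}}

```text
t: 20.3
eef_pos: [578.5, -279.3, 5.4]
tcp_rot: [0.635, 1.569, -0.818]
ft_force: [1.6, 1.1, -1.5]
opening: 0.619
```

```bash
python3 look.py 17 200 140 310 222
```

```text
20.3 [ 578.53377065 -279.31409178    5.35733361] 0.6192117956411612 58.82512058591032 [ 1.55476141  1.06775998 -1.52627788]
```

View pics/s17.png

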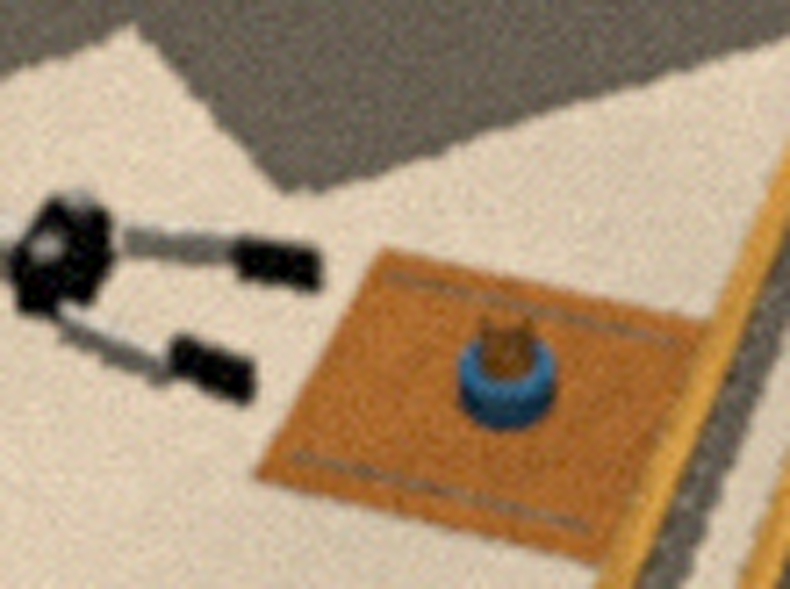

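The stopper stands upright near the napkin's centre and the jaws are clear of it. Now I'll open the gripper and rise straight up.

Emit:
{"api": "apply_moves", "payload": {"offset": [[0,0,0],[0,0,0],[0,0,0],[0,0,0],[0,0,0],[0,0,0],[0,0,0],[0,0,0.5],[0,0,1.5],[0,0,3.5],[0,0,6],[0,0,8],[0,0,8],[0,0,8]], "yaw": [0,0,0,0,0,0,0,0,0,0,0,0,0,0], "jaw": [-0.28,-0.32,-0.5,-0.8,-0.8,-0.8,-0.8,-0.8,-0.8,-0.8,-0.8,-0.8,-0.8,-0.8]}}

```text
t: 22.1
eef_pos: [578.1, -278.8, 205.2]
tcp_rot: [0.562, 1.569, -0.89]
ft_force: [-0.1, -1.1, -0.4]
opening: 0.9
```

```bash
python3 look.py 18 130 110 430 300; python3 - <<'E'
from h import *
s=env.state(); w=snap('wrist','w18.png'); d=snap('side','dd18.png'); crop(d,150,130,370,380,2.4,'d18.png'); print(s['opening'])
w['st']=s; print(onz(snap('scene','sc18.png'),[(200+507/7.18,140+395/7.18)],8))
E
```

```text
22.1 [ 578.11481645 -278.84863059  205.21437079] 0.9002983221396403 85.52834060326583 [-0.07701218 -1.06849144 -0.42215233]
0.9027060423112563
[[552.12599257  35.72973657   8.        ]]
```

View pics/s18.png

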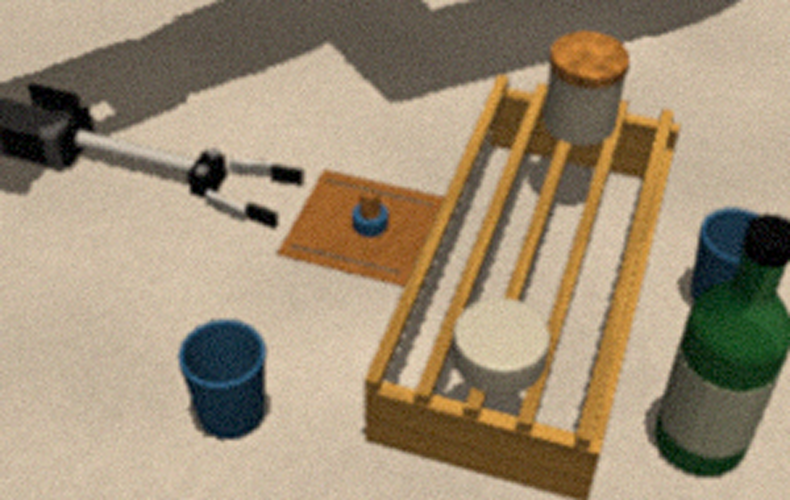

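View pics/d18.png

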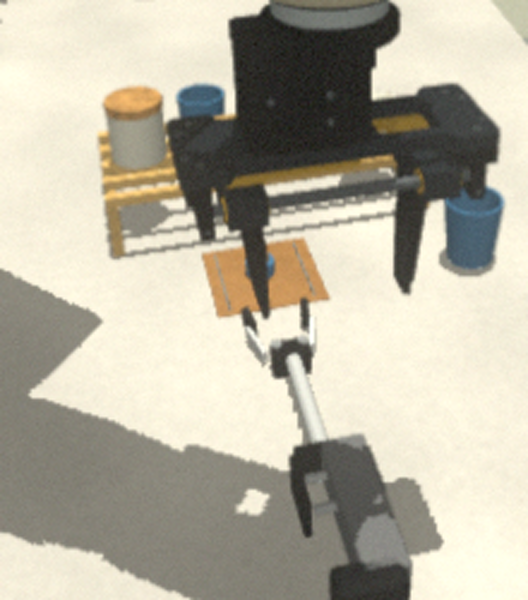

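View pics/w18.png

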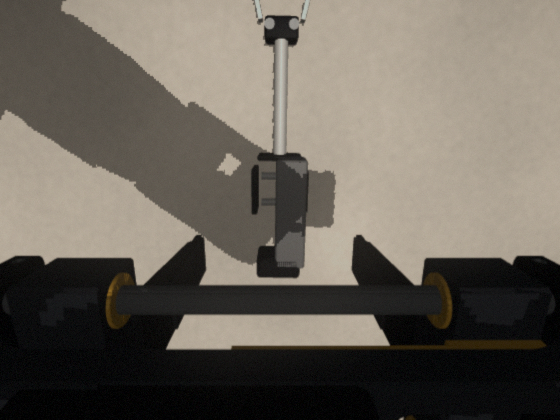

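The stopper stands on the napkin at about (552,36), 8 mm from its centre. The reacher lies upright and released, and the bottle, glasses, dish and jar are undisturbed. The gripper touches nothing, so I'm handing the job in.

```bash
python3 -c "
from cell import env
print(env.job_done())"
```

```text
the job is handed in; nothing more can be done
None
```

The job is handed in at about 22 s of the 61 s allowed. I slid the reacher's open jaws around the stopper and squeezed in small steps. I then drew the stopper out still gripped, let it go on the napkin, backed the reacher off about 80 mm and released it.

**Last checks:**
- The stopper stands upright at about (552, 36), some 8 mm from the napkin's centre and wholly on it.
- The reacher lies upright on the table, clear of the stopper.
- The bottle, glasses, dish and jar look unmoved, and the gripper is up and touching nothing.
- The wrist-force readings I took stayed within about 3 N.

**Disagreements:**
- Before insertion, the scene and wrist cameras differed by 4–6 mm on the jaws' sideways position. I aimed between the two, and the pictures then showed the jaws either side of the stopper.
- The squeeze was never measured directly. I estimate about 19 N on the trigger, from the gap between commanded and actual gripper opening.
- For about 0.8 s, while finding contact, it may have reached the gripper's 30 N cap. That is about 9.8 N per jaw, just under the chipping limit.

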